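Unhitch the ball coupler and hold it up

TASK

The hand-cart coupler is latched and pinned on the ball of the bench mount. Draw the locking pin up out of the coupler and leave it hanging by its collar, upright, in the notch of the pin bracket on the mount; then pull the coupler's sprung latch tab sideways, all the way, by squeezing it towards the fixed grip plate, lift the coupler straight up off the ball, and finish while holding it level in the gripper about 10 cm above its seat on the ball, so that the ball can be greased. Do not disturb the tools lying round the work.

Things in the scene. Friction and masses are not known exactly. Their poses are not given: they have to be found in the camera images.
- ball_mount: Dark steel ball mount bolted to the table, base 170x100x10 mm. Origin on the table under the ball, x towards its pin bracket, z up. Bracket shelf: x = 71 to 115 mm, 40 wide, 6 thick, top 66 mm above the table. A 12 mm wide notch runs into it from its +x edge, closed end at x = 81, lips flare beyond x = 105; under it, free space down to 25 mm above the table.
- notch (a point): Where the pin's axis is to hang: on the middle line of the bracket's notch, 7 mm from its closed end, at the height of the shelf's top face. Axes as the ball mount: the notch is open towards +x.
- ball_center (a point): Centre of the mount's ball (40 mm across, flat underneath on a 16 mm neck), 62 mm above the table.
- socket (a point): Centre of the coupler's ball socket; at the ball's centre while seated. Coupler axes: x to its round nose, y sideways, z up; it may stand swivelled on the ball against the mount. Loose, about 0.6 kg, 54 mm wide, top plate 26 mm above this point, lowest parts 21 mm below (clear of the ball when raised 42 mm). Its 36 mm square tube stub ends at x = -146, resting on a timber block.
- grip (a point): Middle of the fixed upright grip plate on the coupler, at x = -20, 54 mm above the socket centre, near the centre of mass. Plate 5 mm thick in coupler y, 50 mm long in x, free on both sides from 34 to 74 mm above the socket centre. Its outer face looks to coupler +y; axes as the coupler. It does not move against the coupler.
- tab (a point): Middle of the latch tab, an upright plate opposite the grip plate, same height, 5 mm thick in y, 36 mm long in x; outer face to coupler -y. At rest its middle is 38 mm to -y of the grip plate's (43 mm over the outer faces), fully pulled 23 mm (28 mm over them). The latch strap under both plates has its top 32 mm above the socket centre. Only the tab moves when the two are squeezed.
- latch (a joint): Travel of the sprung latch (m): 0 = locked, its fork under the ball; 0.015 = pulled fully to coupler +y, towards the grip plate, at a stop; the ball is free from about 0.013. The spring returns it, 4 N at rest, 10 N fully pulled. The locking pin blocks it.
- pin_knob (a point): Locking pin (steel, 0.1 kg), point on its axis z in the round knob; knob 18 mm across, from 18 mm below to 12 mm above this point. Collar 22 mm across, 4 thick, underside 24 mm below; 9 mm shank ends 64 mm below. At first upright in a 10.5 mm bore, 40 mm deep, collar on the clevis bridge, 38 mm behind the grip plate (coupler -x). Parked, its collar rests on the bracket's shelf.
- pliers: Bystander: pliers with blue handles, 135 mm, lying by the mount.
- hex_key: Bystander: black hex key, 79 mm, lying by the mount.
- screwdriver: Bystander: screwdriver with red handle, 186 mm, lying beyond the end of the tube stub.

How it is judged:
By the outcome, as a careful person would: the job done as asked, in the order asked, and still so for the second after the job is handed in, while the arm keeps its last pose, push and grip.
It also fails if it takes over 54 s, if anything falls off the work surface, if the arm or the gripper's body presses on something with over 40 N, if the wrist force passes 120 N, or if a joint passes its speed limit or range.

ROBOT

A 6-joint arm with a two-finger parallel gripper is mounted at the origin on a cart in front of the work surface, level with it; the furniture and walls round the work are solid. World frame = base frame: x ahead of the robot, y to its left, z up, the work surface at z = 0. Lengths are in m, angles in rad, forces in N, time in s.
With the tool pointing down it reaches from about 0.35 to 0.85 m from the base axis. Payload 8.1 kg.
Tool frame: the origin (TCP) lies between the finger pads; the fingertips stand 22 mm ahead of it and the grasp point (between the pads) lies 3 mm ahead of it (r.tips_ahead is the distance from the TCP to the fingertips, in m); z points along the fingers, y is the line along which they close (so a half turn about z gives the same grasp; the last joint's range is limited). The gripper opens to 85 mm and grips with 20 to 120 N. Pads are 22 mm wide; open, the fingers measure 114 mm over their backs; the gripper's body (76 mm by 85 mm) begins 54 mm behind the grasp point. The pads swing forward as they close: fully open they stand 13 mm farther back than shut.
Start: joints at [-1.197, 0.13, 1.488, -0, 1.523, -0.085], TCP at [0.266, -0.538, 0.253] pointing down, gripper open.
Joint ranges: [-2.96, 2.96], [-0.89, 2.26], [0.02, 2.5], [-1.34, 4.48], [0, 2.73], [-2.66, 2.66]. Speed limits (rad/s): [2.39, 2.39, 2.79, 3.14, 3.14, 3.14].

INTERFACE

Orientations are given as a rotation vector (axis times angle).
In Python, from station import status, viewer, job, r gives the robot as it stands. The module is installed in compiled form; this text tells all that it offers.
- The arm moves only by the tool arm_command, never from a script. Its argument "steps" is a list that holds one entry, the list of rows, each a list of 4 numbers: the shift along the world's x, y, z as a fraction of full scale, then the turn about the world's z as a fraction of full scale. A call has 1 to 8 rows; each row is the pose to reach, as a shift and turn from the pose commanded when the call began, turning the shorter way round; what a row does not reach only later rows make up. Full scale, the value 1, is 400 mm for a shift and 360 degrees for a turn. A row lasts 1/8 s, in which the tool goes at most 62.5 mm and 10.7 degrees, less where a joint would pass 70% of its speed; a pose out of reach is approached as far as the arm can. A call with a number of a shift or a turn outside -1 to 1 is refused whole. A call with a gripper value outside its range is refused whole. "hand" is the gripper command: -1 is fully open, 1 is shut, values between are in proportion, set as the call begins (left out, the last holds). The fingers move at their own pace and stop on an object; "newtons" is the grip in N (left out, the last holds). Time passes only in rows, so rows that repeat a pose let the fingers close. It gives the time, the measured TCP pose, the force, the opening and the grip force at its end, in the units of the state.
- status.get_state(): the state, without advancing time (a new reading comes with each control period).
- viewer.read_camera(name): name is "side" or "top" or "wrist"; returns a dict with "image" (420x560x3 uint8, red, green, blue), "depth" (420x560 float32, m along the optical axis (not along the pixel's ray), 0 where there is no reading), "camera_matrix" (3x3 intrinsics, pixels), "dist_coeffs" ([k1, k2, p1, p2, k3] as OpenCV has them; the pictures are not rectified), "rvec" (rotation vector, rad) and "tvec" (3), from world to camera coordinates, as OpenCV has them; the wrist camera has in their place "mount" (4x4, takes a point from camera to tool coordinates, whose origin is the TCP and whose axes are the flange's). Camera axes: x right, y down, z forward; pixel columns grow to the right and rows downward; lengths in m; the calibration is good to about 2 mm. A picture is of the moment at which its call begins: read the wrist's pose just before it.
- job.sign_off(): hands the job in; it is judged then, once.
The state is a dict: "clock": time; "qpos": joint angles; "joint_velocities": joint speeds; "effort": joint torques, N m; "position": TCP position; "orientation": TCP orientation; "wrist_force": force on the tool from outside, world axes, zero at the start; "wrist_torque": the same for the moment, N m; "width": finger opening in m; "finger_force": force on a finger pad.
Only numpy, scipy, OpenCV 4.12 (cv2) and the standard library are available. Lean on these libraries where they do the work, as an engineer would, in place of code of your own. Each camera call takes 0.05 s, during which the arm holds its last target. There are 200 camera calls.

## Working session

There is one attempt and no reset: what is moved stays moved. The work goes in short steps, Python scripts to look and compute and a tool call to move; the robot and the scene stay as the last step left them, time stands still between calls to the robot, and variables do not carry over. Pictures are saved under pics/ and viewed, at most 10 in all, crops included, and the job is handed in when it is done.

Besides the shell and the picture viewer there is one more tool, called as name(argument=value, ...), one argument or row to a line, values as JSON. arm_command: Moves the arm, as the interface text tells. Shift numbers are shares of 400 mm and turn numbers shares of 360 degrees, none past 1 either way. Its arguments: {"type":"object","properties":{"steps":{"type":"array"},"hand":{"type":"number"},"newtons":{"type":"number"}},"required":["steps"]}

```bash
mkdir -p pics; cat > h.py <<'E'
import numpy as np, cv2, pickle
from scipy.spatial.transform import Rotation as R
from station import status, viewer, job, r
def shot(name,fn=None):
    s=status.get_state(); c=viewer.read_camera(name)
    if name=="wrist":
        T=np.eye(4);T[:3,:3]=R.from_rotvec(s["orientation"]).as_matrix();T[:3,3]=s["position"]
        c["c2w"]=T@np.array(c["mount"])
    else:
        W=np.eye(4);W[:3,:3]=R.from_rotvec(np.ravel(c["rvec"])).as_matrix();W[:3,3]=np.ravel(c["tvec"]);c["c2w"]=np.linalg.inv(W)
    if fn:
        cv2.imwrite("pics/%s.png"%fn,c["image"][:,:,::-1]); pickle.dump(c,open("pics/%s.pkl"%fn,"wb"))
    return c
def load(fn): return pickle.load(open("pics/%s.pkl"%fn,"rb"))
def cloud(c):
    h,w=c["depth"].shape; u,v=np.meshgrid(np.arange(w),np.arange(h))
    p=np.stack([u,v],-1).reshape(-1,1,2).astype(np.float64)
    n=cv2.undistortPoints(p,np.array(c["camera_matrix"]),np.array(c["dist_coeffs"])).reshape(h,w,2)
    d=c["depth"]; P=np.dstack([n*d[...,None],d])
    P=P@c["c2w"][:3,:3].T+c["c2w"][:3,3]; P[d==0]=np.nan
    return P
def proj(c,X):
    W=np.linalg.inv(c["c2w"]); 
    return cv2.projectPoints(np.array(X,float).reshape(-1,1,3),R.from_matrix(W[:3,:3]).as_rotvec(),W[:3,3],np.array(c["camera_matrix"]),np.array(c["dist_coeffs"]))[0].reshape(-1,2)
E
python3 - <<'E'
from h import *
s=status.get_state(); print(s)
for n in("top","side"):
    c=shot(n,n+"0"); print(n,c["c2w"].round(3).tolist())
a=[cv2.imread("pics/%s0.png"%n) for n in("top","side")]
E
```

```text
{'clock': 0.0, 'qpos': array([-1.19740983e+00,  1.31188425e-01,  1.48928876e+00, -2.25134405e-05,
        1.52302081e+00, -8.53886557e-02]), 'joint_velocities': array([1.35784046e-03, 2.53904764e-04, 2.56309634e-05, 1.20280398e-04,
       7.02876931e-04, 1.04349326e-04]), 'effort': array([-2.36308770e-04, -5.69393599e+01, -5.00557995e+01, -2.39529118e-04,
        1.44996378e-02,  6.17569782e-06]), 'position': array([ 0.2655381 , -0.5374597 ,  0.25222292]), 'orientation': array([-3.05746774e+00, -7.13912702e-01,  4.64164135e-04]), 'wrist_force': array([ 0.72156646, -0.56225364,  0.75199002]), 'wrist_torque': array([ 0.03386772,  0.01592643, -0.01576114]), 'finger_force': 0.0, 'width': 0.08545178398964345}
top [[-0.005, -0.994, 0.112, 0.474], [-1.0, 0.003, -0.011, -0.003], [0.01, -0.112, -0.994, 1.017], [0.0, 0.0, 0.0, 1.0]]
side [[-0.997, 0.047, -0.069, 0.612], [0.083, 0.663, -0.744, 0.598], [0.011, -0.747, -0.665, 0.673], [0.0, 0.0, 0.0, 1.0]]
```

View pics/top0.png

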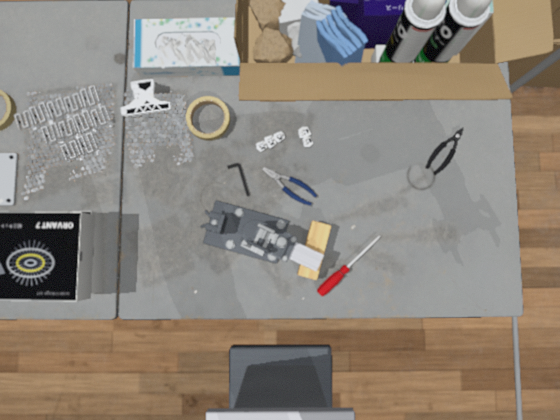

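View pics/side0.png

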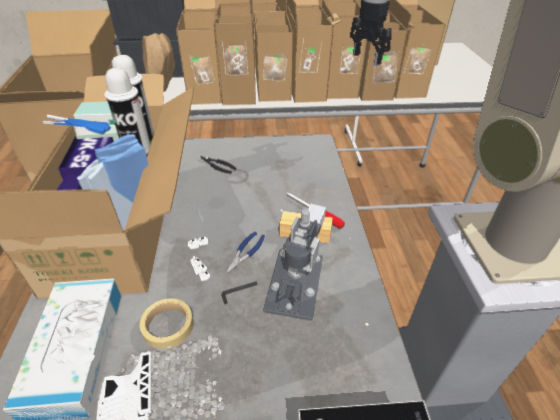

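```bash
python3 - <<'E'
from h import *
c=load("top0");P=cloud(c)
print(c["camera_matrix"])
z=P[...,2]; reg=np.zeros_like(z,bool); reg[195:290,195:345]=1
for lo,hi in((.006,.014),(.055,.075),(.075,.092),(.092,.105),(.105,.125),(.125,.15)):
    m=reg&(z>lo)&(z<hi); q=P[m]
    if len(q)<5: print(lo,hi,len(q)); continue
    rr=cv2.minAreaRect((q[:,:2]*1000).astype(np.float32)); print(lo,hi,len(q),q.mean(0).round(4),rr)
im=c["image"][190:290,190:350,::-1]
a=cv2.resize(im,None,fx=5,fy=5,interpolation=cv2.INTER_CUBIC)
cv2.imwrite("pics/topz.png",a)
print("heights around"); 
for v in range(226,256,2): print(v,[int(1000*z[v,u]) if z[v,u]==z[v,u] else -1 for u in range(212,296,3)])
E
```

```text
[[458.01082625   0.         285.19735592]
 [  0.         458.01082625 207.17331193]
 [  0.           0.           1.        ]]
0.006 0.014 1923 [0.5422 0.077  0.0098] ((542.5972900390625, -6.9792633056640625), (320.4996032714844, 190.11119079589844), 68.58776092529297)
0.055 0.075 294 [0.5496 0.1323 0.0653] ((512.6681518554688, 49.85960388183594), (240.67977905273438, 42.988277435302734), 65.79545593261719)
0.075 0.092 1216 [ 0.4997 -0.0086  0.0852] ((498.078125, -3.052764892578125), (172.58180236816406, 62.52524948120117), 65.72099304199219)
0.092 0.105 482 [0.5041 0.013  0.0971] ((507.8998718261719, 20.09914779663086), (92.82714080810547, 61.44424057006836), 66.41285705566406)
0.105 0.125 88 [0.5115 0.0298 0.1094] ((509.3115539550781, 22.613035202026367), (73.77674865722656, 40.9220085144043), 68.94640350341797)
0.125 0.15 218 [0.511  0.0214 0.1347] ((509.1647033691406, 22.045684814453125), (67.82276153564453, 44.89436721801758), 62.871986389160156)
heights around
226 [66, 66, 65, 67, 35, 10, 9, 7, 7, 11, 11, 87, 90, 87, 87, 89, 136, 134, 87, 84, 84, 12, 13, 18, 11, 7, 2, -3]
228 [
[... 913 characters left out ...]
136, 102, 86, 86]
244 [11, 9, 7, 8, 9, 15, 20, 16, 7, 11, 47, 47, 45, -1, 135, 131, 111, 105, 91, 85, 89, 97, 135, 132, 134, 98, 86, 88]
246 [0, 9, 9, 6, 9, 10, 15, 12, 13, 9, 95, 92, 48, 48, 133, 135, 131, 92, 93, 90, 88, 100, 102, 133, 103, 89, 85, 87]
248 [0, 0, 0, 8, 5, 7, 10, 10, 9, 10, 11, 9, 92, 90, 92, 91, 135, 135, 89, 88, 87, 98, 101, 102, 98, 87, 86, 89]
250 [0, 0, 0, 0, -2, 5, 7, 8, 9, 10, 5, 11, 11, 94, 93, 93, 96, 134, 136, 89, 97, 98, 100, 98, 101, 84, 89, 78]
252 [0, 0, 1, -1, 0, -3, 0, 2, 9, 11, 10, 10, 11, 8, 12, 90, 94, 92, 132, 124, 97, 101, 100, 101, 88, 89, 88, 80]
254 [0, 0, 1, 0, 1, -1, 2, -2, 0, -2, 9, 5, 6, 12, 9, 12, 94, 92, 6, 87, 100, 97, 97, 100, 88, 88, 88, 81]
```

View pics/topz.png

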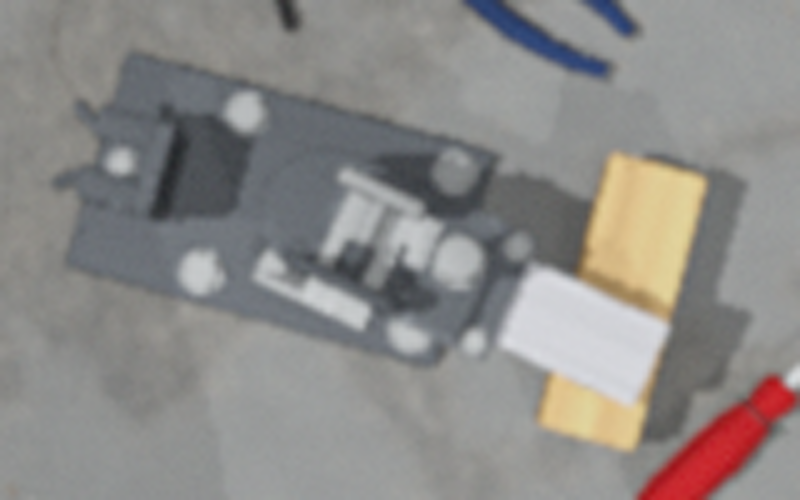

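```bash
python3 - <<'E'
from h import *
c=load("top0");P=cloud(c); z=P[...,2]
m=np.zeros(z.shape,np.uint8); m[215:262,230:300]=1; m=((z>.124)&(z<.15)&(m>0)).astype(np.uint8)
n,l,st,ce=cv2.connectedComponentsWithStats(m,connectivity=8)
for i in range(1,n):
    if st[i,4]<8: continue
    q=P[l==i]; rr=cv2.minAreaRect((q[:,:2]*1000).astype(np.float32))
    d=np.linalg.svd(q[:,:2]-q[:,:2].mean(0),full_matrices=False)[2][0]; d*=np.sign(d[1])
    print(st[i],q.mean(0).round(4),"rect",np.round(rr[0],1),np.round(rr[1],1),"yaw",np.degrees(np.arctan2(d[1],d[0])).round(1), "zmed",np.median(q[:,2]).round(4))
# shelf
m=np.zeros(z.shape,np.uint8); m[195:240,195:235]=1; m&=((z>.058)&(z<.075)).astype(np.uint8)
q=P[m>0]; rr=cv2.minAreaRect((q[:,:2]*1000).astype(np.float32)); print("shelf",q.mean(0),rr)
# base top: z 4..16mm connected
m=np.zeros(z.shape,np.uint8); m[195:268,195:300]=1; m&=((z>.005)).astype(np.uint8)
m=cv2.morphologyEx(m,cv2.MORPH_OPEN,np.ones((3,3)))
n,l,st,ce=cv2.connectedComponentsWithStats(m); i=1+np.argmax(st[1:,4]);
q=P[(l==i)&(z>.005)&(z<.015)]
rr=cv2.minAreaRect((q[:,:2]*1000).astype(np.float32)); print("base",rr,st[i])
# side image
c=load("side0");im=c["image"][195:325,240:350,::-1]
cv2.imwrite("pics/sidez.png",cv2.resize(im,None,fx=4.5,fy=4.5,interpolation=cv2.INTER_CUBIC))
E
```

```text
[258 224  17  10  65] [0.5322 0.0249 0.1346] rect [532.4  24.9] [35.4  6.3] yaw 63.3 zmed 0.1347
[277 237  10  10  71] [ 0.5065 -0.0048  0.1351] rect [506.8  -4.7] [16.3 16.3] yaw 20.6 zmed 0.1352
[247 241  23  12  84] [0.4978 0.0408 0.1342] rect [497.3  40.2] [46.3  6.9] yaw 64.9 zmed 0.1347
shelf [0.55079731 0.13463171 0.06538592] ((552.1947631835938, 138.3739013671875), (43.52592086791992, 40.702110290527344), 72.44498443603516)
base ((533.6814575195312, 73.48151397705078), (170.1567840576172, 100.02422332763672), 74.29182434082031) [ 201  201   99   63 3963]
```

View pics/sidez.png

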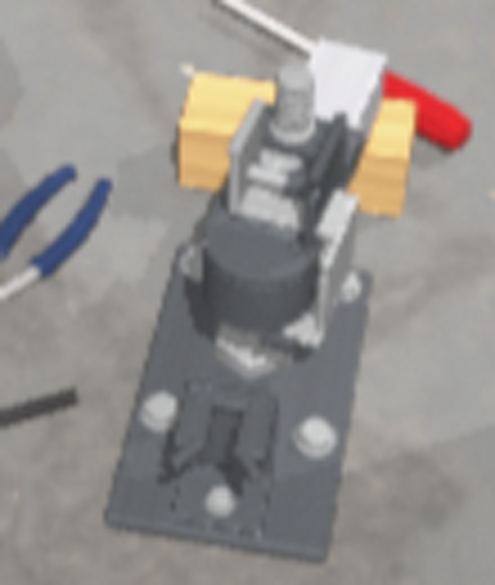

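```bash
python3 - <<'E'
from h import *
s=status.get_state();M=R.from_rotvec(s["orientation"]).as_matrix();print(M.round(3))
print("yaw of tool y",np.degrees(np.arctan2(M[1,1],M[0,1])))
c=viewer.read_camera("wrist");print(np.array(c["mount"]).round(3),c["camera_matrix"])
E
```

```text
[[ 0.897  0.443 -0.001]
 [ 0.443 -0.897  0.002]
 [ 0.    -0.002 -1.   ]]
yaw of tool y -63.71269151099108
[[ 0.001 -0.948 -0.318  0.082]
 [ 1.     0.001 -0.001 -0.001]
 [ 0.001 -0.318  0.948 -0.119]
 [ 0.     0.     0.     1.   ]] [[296.49574614   0.         279.58985277]
 [  0.         296.49574614 209.5957624 ]
 [  0.           0.           1.        ]]
```

arm_command(
  steps=[
    [[0.3,0.7,0,0.15],[0.3,0.7,0,0.15],[0.3,0.7,0,0.15],[0.3,0.7,0,0.15],[0.3,0.7,0,0.15],[0.3,0.7,0,0.15]],
  ],
  hand=-1,
)

```text
clock: 0.9
position: [0.3869, -0.2547, 0.2532]
orientation: [-2.394, -2.034, -0.001]
wrist_force: [0.1, -0.3, -0.4]
width: 0.0852
finger_force: 0.0
```

arm_command(
  steps=[
    [[0.3,0.63,-0.08,0],[0.3,0.63,-0.08,0],[0.3,0.63,-0.08,0],[0.3,0.63,-0.08,0],[0.3,0.63,-0.08,0],[0.3,0.63,-0.08,0],[0.3,0.63,-0.08,0]],
  ],
)

```text
clock: 1.78
position: [0.5055, -0.007, 0.221]
orientation: [-2.403, -2.024, 0.001]
wrist_force: [-0.7, -0.6, 0.3]
width: 0.0856
finger_force: 0.0
```

```bash
cat > seg.py <<'E'
from h import *
def seg(c,lo,hi,minn=60,box=(.42,.62,-.06,.2)):
    P=cloud(c);z=P[...,2]
    m=(z>lo)&(z<hi)&(P[...,0]>box[0])&(P[...,0]<box[1])&(P[...,1]>box[2])&(P[...,1]<box[3])
    n,l,st,ce=cv2.connectedComponentsWithStats(m.astype(np.uint8))
    for i in range(1,n):
        if st[i,4]<minn: continue
        q=P[l==i]; rr=cv2.minAreaRect((q[:,:2]*1000).astype(np.float32)); k=np.argmax(rr[1])
        e=cv2.boxPoints(rr); d=e[1]-e[0] if np.linalg.norm(e[1]-e[0])>np.linalg.norm(e[2]-e[1]) else e[2]-e[1]
        print("px",ce[i].round(),st[i,4],"mean",q.mean(0).round(4),"rect",np.round(rr[0],1),np.round(rr[1],1),"yaw",(np.degrees(np.arctan2(d[1],d[0]))%180).round(1),"zmed",np.median(q[:,2]).round(4))
E
python3 - <<'E'
from seg import *
s=status.get_state();print(s["position"].round(4),s["clock"])
c=shot("wrist","w1")
print("tops");seg(c,.125,.15); print("shelf");seg(c,.06,.07)
print("base");seg(c,.006,.014)
E
```

```text
[ 0.5055 -0.007   0.221 ] 1.775
tops
px [260. 160.] 613 mean [0.4999 0.0439 0.1334] rect [499.5  43. ] [44.6  7. ] yaw 64.6 zmed 0.1336
px [311. 175.] 484 mean [0.5339 0.0279 0.1334] rect [533.9  27.1] [35.8  7. ] yaw 65.1 zmed 0.1336
px [282. 219.] 493 mean [ 0.5084 -0.0013  0.1334] rect [508.2  -2.5] [17.4 17.6] yaw 140.4 zmed 0.1342
shelf
px [306.  27.] 1837 mean [0.552  0.1356 0.0646] rect [552.8 138.4] [39.3 40. ] yaw 164.6 zmed 0.0647
base
px [299.  80.] 7479 mean [0.5439 0.1005 0.0089] rect [534.9  75.4] [169.  100.8] yaw 74.1 zmed 0.0089
px [246. 173.] 92 mean [0.4702 0.0139 0.0087] rect [471.1  14. ] [16.1  9.3] yaw 78.9 zmed 0.0087
px [372. 197.] 322 mean [ 0.6085 -0.0376  0.0089] rect [609.1 -38.1] [49.8 11.5] yaw 62.4 zmed 0.009
```

View pics/w1.png

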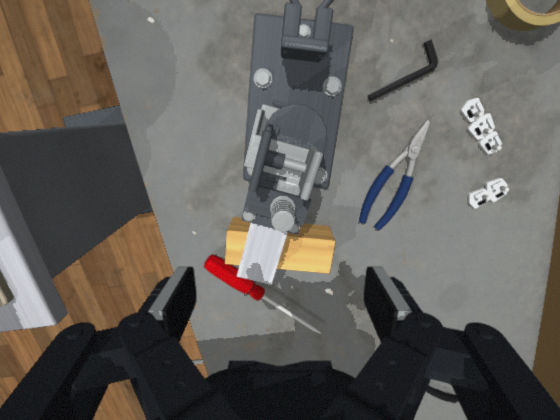

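arm_command(
  steps=[
    [[0.005,0.009,-0.1,0],[0.005,0.009,-0.17,0],[0.005,0.009,-0.21,0],[0.005,0.009,-0.228,0],[0.005,0.009,-0.228,0]],
  ],
  hand=-1,
)

```text
clock: 2.45
position: [0.5079, -0.0028, 0.1305]
orientation: [2.402, 2.024, 0.0]
wrist_force: [-0.2, -0.6, 0.6]
width: 0.0853
finger_force: 0.0
```

arm_command(
  steps=[
    [[0,0,0,0],[0,0,0,0],[0,0,0,0],[0,0,0,0],[0,0,0,0],[0,0,0,0],[0,0,0,0],[0,0,0,0]],
  ],
  hand=1,
  newtons=40,
)

```text
clock: 3.45
position: [0.508, -0.0024, 0.1304]
orientation: [2.401, 2.025, 0.001]
wrist_force: [1.4, 0.3, 4.5]
width: 0.0166
finger_force: 39.0
```

arm_command(
  steps=[
    [[0,0,0.02,0],[0,0,0.05,0],[0,0,0.1,0],[0,0,0.16,0],[0,0,0.22,0],[0,0,0.25,0],[0,0,0.25,0]],
  ],
)

```text
clock: 4.32
position: [0.5083, -0.0024, 0.2311]
orientation: [2.4, 2.025, 0.002]
wrist_force: [0.7, -0.7, -1.2]
width: 0.0167
finger_force: 39.2
```

```bash
python3 - <<'E'
from seg import *
s=status.get_state();print(s["position"].round(4),s["clock"],s["width"],s["wrist_force"])
c=shot("wrist","w2")
print("tops");seg(c,.12,.15); print("shelf");seg(c,.06,.07)
print("base");seg(c,.006,.014)
t=shot("top","t2");sd=shot("side","s2")
a=cv2.resize(c["image"],(480,360));b=cv2.resize(sd["image"][150:330,220:380],(320,360))
cv2.imwrite("pics/v2.png",np.hstack([a,b])[:,:,::-1])
E
```

```text
[ 0.5083 -0.0024  0.2311] 4.325 0.016738218095922578 [ 0.71174912 -0.69239346 -1.24294206]
tops
px [258. 164.] 583 mean [0.5003 0.0449 0.1329] rect [500.   44.5] [46.4  7. ] yaw 64.6 zmed 0.1336
px [306. 178.] 459 mean [0.5337 0.028  0.1328] rect [533.8  27.1] [35.8  7.1] yaw 64.2 zmed 0.1336
shelf
px [303.  36.] 1800 mean [0.5522 0.1369 0.0646] rect [553.4 140.2] [44.4 40.4] yaw 75.1 zmed 0.0647
base
px [296.  86.] 7071 mean [0.544  0.0999 0.0089] rect [535.2  75.6] [169.9 100.6] yaw 74.4 zmed 0.0089
px [304.  30.] 61 mean [0.5599 0.1523 0.0115] rect [559.5 152. ] [ 8.8 14.1] yaw 162.0 zmed 0.0131
px [245. 177.] 80 mean [0.4701 0.0133 0.0087] rect [470.5  13.6] [15.1  8.5] yaw 78.7 zmed 0.0087
px [367. 198.] 304 mean [ 0.6088 -0.0373  0.0089] rect [609.4 -37.8] [51.6 11.5] yaw 58.8 zmed 0.0089
```

View pics/v2.png

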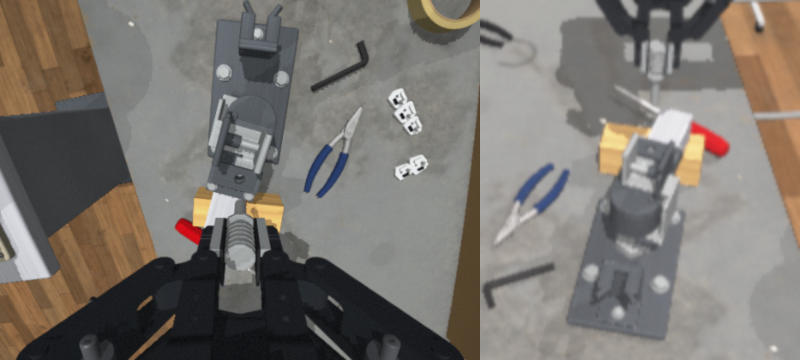

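arm_command(
  steps=[
    [[0.05,0.15,0,-0.016],[0.092,0.3,0,-0.016],[0.138,0.445,0,-0.016],[0.138,0.445,-0.1,-0.016],[0.138,0.445,-0.2,-0.016],[0.138,0.445,-0.29,-0.016],[0.138,0.445,-0.315,-0.016],[0.138,0.445,-0.315,-0.016]],
  ],
)

```text
clock: 5.48
position: [0.5623, 0.1755, 0.1034]
orientation: [-2.5, -1.902, 0.003]
wrist_force: [0.3, 1.3, 0.0]
width: 0.0163
finger_force: 39.4
```

```bash
python3 - <<'E'
from seg import *
s=status.get_state();print(s["position"].round(4),s["clock"],s["width"],s["wrist_force"])
M=R.from_rotvec(s["orientation"]).as_matrix();print("yaw y",np.degrees(np.arctan2(M[1,1],M[0,1])))
c=shot("wrist","w3");sd=shot("side","s3")
seg(c,.06,.069,100); 
a=cv2.resize(c["image"],(480,360));b=cv2.resize(sd["image"][200:335,230:350],(320,360),interpolation=2)
cv2.imwrite("pics/v3.png",np.hstack([a,b])[:,:,::-1])
E
```

```text
[0.5623 0.1755 0.1034] 5.475 0.016313385549427392 [0.34152959 1.33265102 0.0475144 ]
yaw y -15.476511902590094
px [279. 324.] 674 mean [0.5487 0.1281 0.0644] rect [549.6 130.3] [21.7 24.4] yaw 163.4 zmed 0.0646
```

View pics/v3.png

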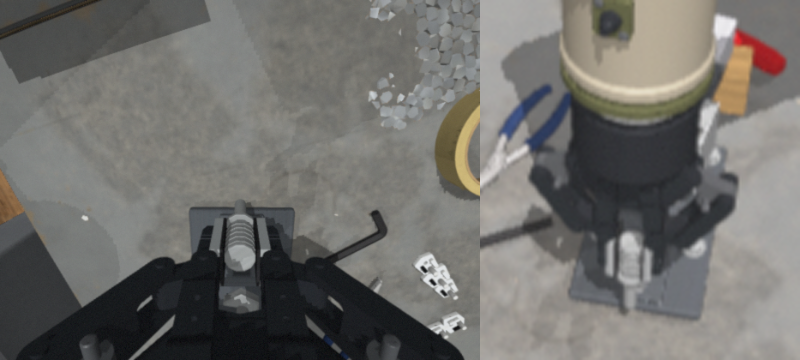

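```bash
python3 - <<'E'
from h import *
c=load("w3");P=cloud(c);s=status.get_state()
z=P[...,2]; m=(z>.0045)&(z<.0145); 
pos=s["position"][:2]; yaw=np.radians(74.3); ex=np.array([np.cos(yaw),np.sin(yaw)]);ey=np.array([-ex[1],ex[0]])
L=(P[...,:2]-pos)@ey; X=(P[...,:2]-pos)@ex
for v in range(244,300,6):
    k=np.where(m[v]&(abs(L[v])<.07))[0]
    if len(k): print(v,k.min(),k.max(),(1000*L[v,k.min()]).round(1),(1000*L[v,k.max()]).round(1),"X",(1000*np.nanmean(X[v,k])).round(1))
k=m&(abs(L)<.03);print("front edge X",1000*np.percentile(X[k],[50,97,100]))
# pin shank/knob/collar
for lo,hi in((.045,.06),(.062,.07),(.09,.12)):
    q=(z>lo)&(z<hi)&(abs(L)<.013)&(abs(X)<.014)
    print(lo,q.sum(),1000*np.nanmean(L[q]),1000*np.nanmean(X[q]),1000*np.percentile(L[q],[1,99]) if q.any() else 0,1000*np.percentile(X[q],[1,99]) if q.any() else 0)
for lo in range(25,125,5):
    q=(z>lo/1000)&(z<lo/1000+.005)&(abs(L)<.013)&(abs(X)<.014)
    if q.sum()>10: print(lo,q.sum(),np.median(1000*L[q]).round(1),(1000*np.percentile(L[q],[2,98])).round(1),(1000*X[q].max()).round(1))
E
```

```text
244 221 342 49.0 -48.4 X -19.8
250 220 343 50.0 -49.5 X -23.6
256 221 342 49.5 -48.4 X -29.4
262 221 342 49.5 -49.3 X -34.8
268 221 341 50.1 -48.7 X -40.4
274 222 341 49.5 -49.4 X -45.8
280 222 340 49.8 -48.3 X -51.7
286 222 340 50.4 -48.9 X -57.3
292 223 339 49.6 -48.5 X -63.4
298 337 339 -47.0 -49.0 X -69.4
front edge X [-31.9217868  -19.52999646 -18.73724339]
0.045 115 1.8804441757918293 1.906734639532674 [-2.21369621  6.22823577] [-1.44982388  3.06104783]
0.062 0 nan nan 0 0
0.09 2888 0.5832247946287695 3.8163909100411515 [-12.57504954  12.67574796] [-10.22683186  11.69519207]
35 38 1.7 [-2.4  5.8] 3.3
40 38 1.7 [-2.3  5.7] 2.8
45 44 2.0 [-2.2  6.2] 3.1
50 43 1.7 [-2.1  6.1] 2.9
55 28 1.7 [-1.7  4.8] 3.1
70 117 1.7 [-6.5 10.4] 9.3
75 193 2.2 [-6.1 10. ] 9.4
80 166 1.4 [-11.1  10.9] 11.5
85 257 -0.4 [-12.2  12.4] 11.9
90 274 0.4 [-12.5  12.5] 11.8
95 305 -0.3 [-12.2  12.3] 12.0
100 343 0.3 [-12.6  12.4] 11.9
105 1200 1.6 [-11.1  11.1] 12.0
110 209 -6.6 [-12.7  12.8] 11.8
115 557 -6.7 [-11.7  12.5] 12.1
120 169 -8.3 [-12.8  12.7] 13.9<stdin>:13: RuntimeWarning: Mean of empty slice
```

arm_command(
  steps=[
    [[0.0034,-0.001,-0.008,0],[0.0034,-0.001,-0.008,0],[-0.003,-0.025,-0.008,0],[-0.01,-0.049,-0.008,0],[-0.017,-0.074,-0.008,0],[-0.024,-0.0985,-0.008,0],[-0.024,-0.0985,-0.008,0],[-0.024,-0.0985,-0.008,0]],
  ],
)

```text
clock: 6.58
position: [0.5534, 0.1363, 0.101]
orientation: [-2.501, -1.902, -0.001]
wrist_force: [-0.2, -0.2, -0.4]
width: 0.0168
finger_force: 39.4
```

```bash
cat > pinchk.py <<'E'
from h import *
import sys
s=status.get_state();print(s["position"].round(4),s["clock"],s["wrist_force"].round(2))
c=shot("wrist",sys.argv[1]);P=cloud(c)
z=P[...,2]; pos=s["position"][:2]; yaw=np.radians(74.3); ex=np.array([np.cos(yaw),np.sin(yaw)]);ey=np.array([-ex[1],ex[0]])
L=(P[...,:2]-pos)@ey; X=(P[...,:2]-pos)@ex
m=(z>.0045)&(z<.0145)&(abs(L)<.07)
k=m&(abs(L)<.03)&(X>.01);print("front edge X",1000*np.percentile(X[k],[50,97,100]))
k=m&(X<.03)&(X>-.02);print("base L",1000*np.percentile(L[k],[.5,99.5]))
for lo in range(20,136,4):
    q=(z>lo/1000)&(z<lo/1000+.004)&(abs(L)<.013)&(abs(X)<.014)
    if q.sum()>10: print(lo,q.sum(),np.median(1000*L[q]).round(1),(1000*np.percentile(L[q],[2,98])).round(1),(1000*X[q].max()).round(1))
k=(z>.06)&(z<.068)&(abs(L)<.03)&(abs(X)<.05);print("shelf",k.sum(),(1000*np.percentile(L[k],[1,99])).round(1),(1000*np.percentile(X[k],[1,99])).round(1),np.median(z[k]))
sd=shot("side"); 
a=cv2.resize(c["image"],(480,360));b=cv2.resize(sd["image"][200:335,230:350],(320,360),interpolation=2)
cv2.imwrite("pics/v%s.png"%sys.argv[1],np.hstack([a,b])[:,:,::-1])
E
python3 pinchk.py w4
```

```text
[0.5534 0.1363 0.101 ] 6.575 [-0.2  -0.19 -0.43]
front edge X [17.4398466  21.39301353 21.8063405 ]
base L [-48.24825349  50.33535529]
20 54 2.2 [-5.9  8.1] 12.3
24 13 6.4 [-5.9  7.9] -11.1
32 26 0.0 [-3.7  4.1] 3.8
36 33 0.0 [-4.  4.] 3.7
40 30 -0.3 [-3.9  4. ] 3.7
44 31 0.0 [-3.9  4.6] 4.1
48 37 0.7 [-3.8  4.5] 3.8
52 33 0.0 [-3.7  3.4] 3.9
60 72 1.0 [-11.7  12.3] 13.5
64 327 -6.8 [-12.6  12.8] 14.0
68 68 0.6 [-8.1  8.5] 9.9
72 221 0.1 [-7.7  8.4] 9.9
76 90 0.1 [-8.   8.7] 8.2
80 164 0.1 [-12.3  11.9] 12.3
84 211 0.1 [-12.1  12.4] 12.4
88 208 0.1 [-12.4  12.5] 12.3
92 226 -0.4 [-12.5  12.3] 12.7
96 271 -0.4 [-12.6  12.3] 12.8
100 354 -0.1 [-12.3  12.4] 12.5
104 1053 0.1 [-10.9  11. ] 12.6
108 170 -8.0 [-12.7  12.6] 12.6
112 534 -8.0 [-12.1  12.2] 12.6
116 118 -8.7 [-12.7  12.8] 13.2
120 191 -9.7 [-12.7  12.7] 13.5
124 220 -9.8 [-12.7  12.8] 13.5
128 150 -9.7 [-12.8  12.8] 13.7
132 157 -9.3 [-12.8  12.8] 13.9
shelf 1570 [-18.7  20.5] [-1.3 26.4] 0.06454112836592597
```

View pics/vw4.png

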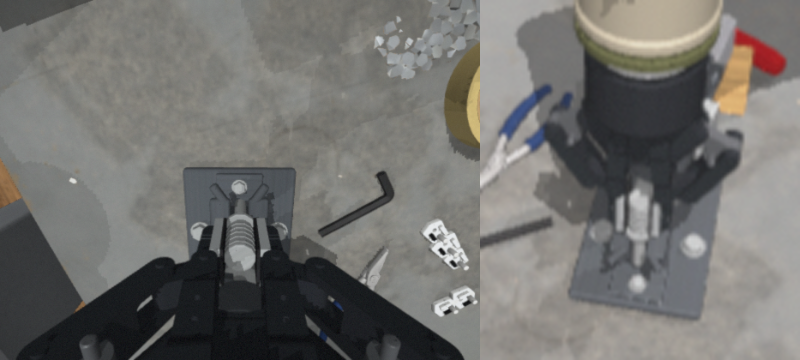

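arm_command(
  steps=[
    [[-0.002,0.0005,-0.004,0],[-0.002,0.0005,-0.008,0],[-0.002,0.0005,-0.011,0],[-0.002,0.0005,-0.011,0]],
  ],
)

```text
clock: 7.18
position: [0.5525, 0.1366, 0.0967]
orientation: [-2.5, -1.902, 0.0]
wrist_force: [-2.1, 1.1, 3.0]
width: 0.0166
finger_force: 39.9
```

arm_command(
  steps=[
    [[0,0,-0.0015,0],[0,0,-0.0025,0],[0,0,-0.0025,0]],
  ],
)

```text
clock: 7.55
position: [0.5526, 0.1367, 0.0967]
orientation: [-2.5, -1.902, -0.0]
wrist_force: [-6.9, -0.2, 12.0]
width: 0.0168
finger_force: 40.6
```

arm_command(
  steps=[
    [[0,0,0.0025,0],[0,0,0.0025,0],[0,0,0.0025,0],[0,0,0.0025,0]],
  ],
  hand=-0.2,
)

```text
clock: 8.05
position: [0.5525, 0.1364, 0.0963]
orientation: [-2.5, -1.902, 0.0]
wrist_force: [-0.1, 0.8, -0.5]
width: 0.0511
finger_force: 0.0
```

```bash
python3 pinchk.py w5
```

```text
[0.5525 0.1364 0.0963] 8.05 [-0.08  0.84 -0.54]
front edge X [17.45428205 21.51762189 22.04720762]
base L [-49.34550613  49.45165105]
20 46 -1.0 [-7.2  7.2] 12.4
28 30 0.1 [-4.1  4.2] 4.1
32 31 0.1 [-4.   4.1] 3.9
36 30 0.1 [-3.9  4.6] 4.2
40 36 0.1 [-3.8  4.1] 4.4
44 40 0.4 [-3.7  4.5] 4.3
48 28 0.4 [-3.3  3.4] 4.2
60 77 -6.1 [-12.8  12.1] 13.7
64 624 -1.0 [-12.8  12.8] 13.9
68 287 0.1 [-10.   10.3] 10.4
72 79 0.1 [-8.1  8.4] 8.5
76 131 0.1 [-8.3  9. ] 8.9
80 125 0.6 [-8.4  8.5] 8.8
84 139 0.1 [-8.4  8.6] 9.0
88 132 0.3 [-8.2  8.6] 8.7
92 168 -0.4 [-8.5  8.5] 8.9
96 310 -0.3 [-8.8  8.9] 8.9
100 845 0.1 [-7.3  7.8] 8.5
shelf 2581 [-19.6  19.5] [-16.   26.3] 0.06467422888931193
```

View pics/vw5.png

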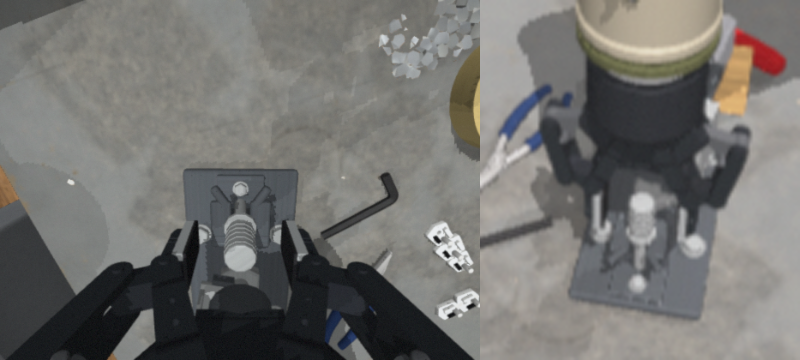

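arm_command(
  steps=[
    [[0,0,0.04,0],[0,0,0.1,0],[0,0,0.22,0],[0,0,0.3,0],[-0.05,-0.12,0.3,-0.027],[-0.106,-0.243,0.3,-0.027],[-0.106,-0.243,0.3,-0.027],[-0.106,-0.243,0.3,-0.027]],
  ],
  hand=-1,
)

```text
clock: 9.15
position: [0.5106, 0.0393, 0.2177]
orientation: [2.653, 1.682, 0.003]
wrist_force: [-0.8, -0.5, 0.6]
width: 0.0853
finger_force: 0.0
```

```bash
python3 - <<'E'
from seg import *
s=status.get_state();print(s["position"].round(4),s["clock"],s["wrist_force"].round(2))
M=R.from_rotvec(s["orientation"]).as_matrix();print("yaw y",np.degrees(np.arctan2(M[1,1],M[0,1])))
c=shot("wrist","w6");print("tops");seg(c,.12,.15);print("pin");seg(c,.09,.11,50,(.53,.58,.11,.16))
a=np.degrees(0)
yaw=np.radians(64.7);ex=np.array([np.cos(yaw),np.sin(yaw)]);ey=np.array([-ex[1],ex[0]])
P=cloud(c);z=P[...,2];q=P[(z>.128)&(z<.14)][:,:2]-s["position"][:2];L=q@ey*1000;X=q@ex*1000
k=(abs(L)<60)&(abs(X)<60);print(np.histogram(L[k],np.arange(-45,45,2)))
for a,b in((0,30),(-45,-15)):
    k2=k&(L>a)&(L<b);print(a,np.percentile(X[k2],[1,99]),np.percentile(L[k2],[2,98]),np.polyfit(X[k2],L[k2],1))
E
```

```text
[0.5106 0.0393 0.2177] 9.15 [-0.84 -0.54  0.55]
yaw y -25.23807133307835
tops
px [264. 226.] 542 mean [0.5004 0.0454 0.1326] rect [500.   44.5] [46.5  6.9] yaw 64.3 zmed 0.1334
px [315. 227.] 459 mean [0.5342 0.0289 0.1326] rect [533.8  27.3] [36.1  7.1] yaw 64.5 zmed 0.1335
pin
px [275.  79.] 526 mean [0.5519 0.1357 0.1004] rect [552.1 135.8] [18.3 18. ] yaw 16.2 zmed 0.1006
(array([  0,   0,   0,   0,   0,   0,   0,  20, 112, 129, 136,  28,   0,
         0,   0,   0,   0,   0,   0,   0,   0,   0,   0,   0,   0,   0,
        38, 154, 153, 141,  22,   0,   0,   0,   0,   0,   0,   0,   0,
         0,   0,   0,   0,   0]), array([-45, -43, -41, -39, -37, -35, -33, -31, -29, -27, -25, -23, -21,
       -19, -17, -15, -13, -11,  -9,  -7,  -5,  -3,  -1,   1,   3,   5,
         7,   9,  11,  13,  15,  17,  19,  21,  23,  25,  27,  29,  31,
        33,  35,  37,  39,  41,  43]))
0 [-22.34310026  20.63596532] [ 8.7664886  15.21657267] [-6.90488374e-03  1.18262731e+01]
-45 [-18.32807987  16.53628252] [-29.32416461 -22.76325186] [-4.36815483e-03 -2.58246019e+01]
```

arm_command(
  steps=[
    [[-0.001,-0.001,-0.1,0],[-0.001,-0.001,-0.18,0],[-0.001,-0.001,-0.225,0],[-0.001,-0.001,-0.242,0],[-0.001,-0.001,-0.242,0]],
  ],
)

```text
clock: 9.82
position: [0.5102, 0.0392, 0.1202]
orientation: [2.652, 1.684, 0.001]
wrist_force: [0.1, 1.2, -0.4]
width: 0.0854
finger_force: 0.0
```

arm_command(
  steps=[
    [[0,0,0,0],[0,0,0,0],[0,0,0,0],[0,0,0,0],[0,0,0,0],[0,0,0,0],[0,0,0,0],[0,0,0,0]],
  ],
  hand=1,
  newtons=70,
)

```text
clock: 10.82
position: [0.5101, 0.0391, 0.1213]
orientation: [2.652, 1.683, 0.002]
wrist_force: [-5.4, 1.7, 10.6]
width: 0.0271
finger_force: 67.9
```

arm_command(
  steps=[
    [[0,0,0.003,0],[0,0,0.006,0],[0,0,0.012,0],[0,0,0.02,0],[0,0,0.03,0],[0,0,0.04,0],[0,0,0.05,0],[0,0,0.05,0]],
  ],
)

```text
clock: 11.82
position: [0.5101, 0.0389, 0.1402]
orientation: [2.652, 1.683, 0.001]
wrist_force: [-1.1, -0.3, -5.3]
width: 0.0269
finger_force: 69.8
```

arm_command(
  steps=[
    [[0,0,0.02,0],[0,0,0.05,0],[0,0,0.08,0],[0,0,0.12,0],[0,0,0.16,0],[0,0,0.19,0],[0,0,0.2,0],[0,0,0.2,0]],
  ],
)

```text
clock: 12.82
position: [0.5098, 0.0388, 0.2198]
orientation: [2.652, 1.683, 0.0]
wrist_force: [0.4, -0.3, -5.6]
width: 0.0268
finger_force: 69.9
```

```bash
python3 - <<'E'
from seg import *
s=status.get_state();print(s["position"].round(4),s["clock"],s["wrist_force"].round(2),s["wrist_torque"].round(2),s["width"])
c=shot("wrist","w7");sd=shot("side","s7");t=shot("top","t7")
B=(.42,.6,-.12,.1)
P=cloud(c);z=P[...,2];m=(z>.17)&(z<.21)&(P[...,0]>.4)&(P[...,0]<.6)&(P[...,1]>.05)&(P[...,1]<.2)
q=P[m];h=np.histogram(q[:,2],12);print(h)
k=abs(z-.187)<.006; k&=m; Q=P[k]; A=np.c_[Q[:,:2],np.ones(len(Q))];co=np.linalg.lstsq(A,Q[:,2],rcond=None)[0]; print("nose plane slopes deg",np.degrees(co[:2]),np.median(Q[:,2]),len(Q))
Pt=cloud(t);zt=Pt[...,2];k=(zt>.15)&(zt<.215)&(Pt[...,1]<-.045)&(Pt[...,1]>-.13)&(Pt[...,0]>.42)&(Pt[...,0]<.54)
Q=Pt[k];print("tube",len(Q),Q.mean(0) if len(Q) else 0);
if len(Q)>20:
    A=np.c_[Q[:,:2],np.ones(len(Q))];co=np.linalg.lstsq(A,Q[:,2],rcond=None)[0];print("tube slopes",np.degrees(co[:2]))
print("pin");seg(c,.09,.11,50,(.53,.58,.11,.16));seg(t,.09,.11,10,(.53,.58,.11,.16))
b=cv2.resize(sd["image"][110:335,210:370],(400,560));a=cv2.resize(c["image"],(400,300));pad=np.zeros((560,400,3),np.uint8);pad[:300]=a;pad[300:]=cv2.resize(t["image"][160:300,180:380],(400,260))
cv2.imwrite("pics/v7.png",np.hstack([pad,b])[:,:,::-1])
E
```

```text
[0.5098 0.0388 0.2198] 12.825 [ 0.45 -0.33 -5.65] [ 0.07 -0.02 -0.01] 0.026757608950666534
(array([ 141,  162,  153,  365, 3230,  415, 1259,   38,   45,   70,  103,
        128]), array([0.17001216, 0.17334382, 0.17667548, 0.18000714, 0.18333879,
       0.18667045, 0.19000211, 0.19333376, 0.19666542, 0.19999708,
       0.20332874, 0.20666039, 0.20999205]))
nose plane slopes deg [-6.3715444  -3.80539399] 0.1847981773992515 5227
tube 391 [ 0.47236181 -0.06647222  0.17878899]
tube slopes [ 1.25804239 -0.69037695]
pin
px [276.  79.] 516 mean [0.5519 0.1356 0.1004] rect [551.7 135.6] [18.  18.1] yaw 155.5 zmed 0.1006
```

View pics/v7.png

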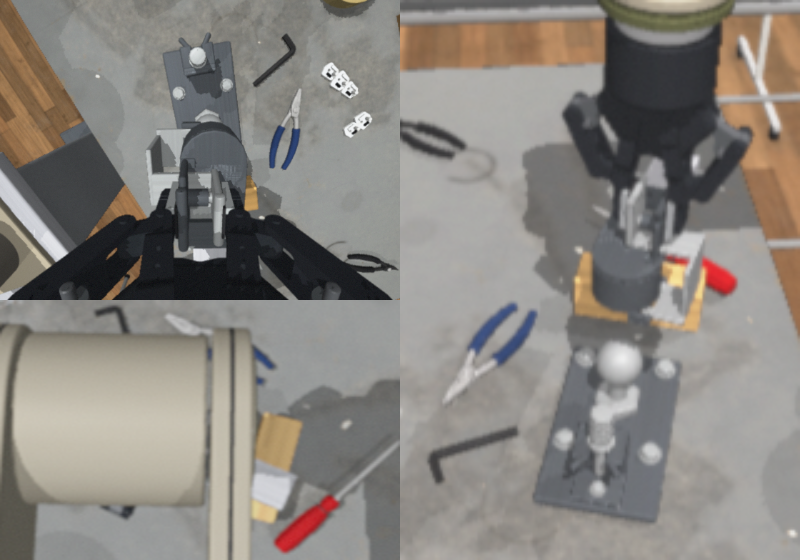

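```bash
python3 - <<'E'
from h import *
yaw=np.radians(64.7);ex=np.array([np.cos(yaw),np.sin(yaw)]);ey=np.array([-ex[1],ex[0]]);o=np.array([.51,.039])
def prof(c,off,X0,X1,tol=.004):
    P=cloud(c);z=P[...,2];X=(P[...,:2]-o)@ex;L=(P[...,:2]-o)@ey
    for a in np.arange(X0,X1,8):
        for b in(-36,-26,-16,-6,4):
            k=(X>a/1e3)&(X<(a+8)/1e3)&(L>b/1e3)&(L<(b+10)/1e3)&(abs(z-.087-off)<.012)
            if k.sum()>4: print((int(a),b,int(k.sum()),round(1000*np.median(z[k]),1)),end=" ")
        print()
print("before top");prof(load("top0"),0,-130,-60);prof(load("top0"),0,0,60)
print("after top");prof(load("t7"),.0985,-130,-60)
print("before w");prof(load("w6"),0,0,60)
print("after w");prof(load("w7"),.0985,0,60)
E
```

```text
before top
(-130, -36, 5, np.float64(82.3)) (-130, -26, 18, np.float64(82.0)) (-130, -16, 18, np.float64(81.6)) (-130, -6, 19, np.float64(82.0)) (-130, 4, 6, np.float64(81.2)) 
(-122, -36, 7, np.float64(79.9)) (-122, -26, 19, np.float64(82.4)) (-122, -16, 19, np.float64(81.9)) (-122, -6, 19, np.float64(82.3)) (-122, 4, 6, np.float64(81.3)) 
(-114, -36, 6, np.float64(81.5)) (-114, -26, 20, np.float64(82.0)) (-114, -16, 19, np.float64(82.4)) (-114, -6, 20, np.float64(82.1)) (-114, 4, 5, np.float64(81.6)) 
(-106, -36, 5, np.float64(81.6)) (-106, -26, 19, np.float64(81.8)) (-106, -16, 19, np.float64(82.6)) (-106, -6, 18, np.float64(81.2)) (-106, 4, 7, np.float64(81.5)) 
(-98, -36, 5, np.float64(80.5)) (-98, -26, 17, np.float64(81.9)) (-98, -16, 20, np.float64(81.7)) (-98, -6, 20, np.float64(80.8)) (-98, 4, 7, np.float64(82.7)) 
(-90, -36, 5, np.float64(82.8)) (-90, -26, 21, np.float64(82.3)) (-90, -16, 20, np.float64(81.8)) (-90, -6, 18, np.float64(81.7)) (-90, 4, 6, np.float64(82.9)) 
(-82, -36, 7, np.float64(81.9)) (-82, -26, 19, np.float64(81.8)) (-82, -16, 19, np.float64(80.9)) (-82,
[... 3162 characters left out ...]
 (8, 4, 175, np.float64(189.9)) 
(16, -36, 232, np.float64(184.1)) (16, -26, 230, np.float64(184.3)) (16, -16, 274, np.float64(184.5)) (16, -6, 241, np.float64(184.6)) (16, 4, 220, np.float64(187.8)) 
(24, -36, 222, np.float64(184.1)) (24, -26, 248, np.float64(184.3)) (24, -16, 247, np.float64(184.4)) (24, -6, 242, np.float64(184.5)) (24, 4, 269, np.float64(184.8)) 
(32, -36, 124, np.float64(183.7)) (32, -26, 259, np.float64(184.2)) (32, -16, 262, np.float64(184.4)) (32, -6, 253, np.float64(184.6)) (32, 4, 215, np.float64(184.4)) 
(40, -36, 9, np.float64(181.8)) (40, -26, 170, np.float64(183.5)) (40, -16, 270, np.float64(183.9)) (40, -6, 214, np.float64(183.7)) (40, 4, 35, np.float64(180.9))
```

arm_command(
  steps=[
    [[0,0,0.003,0],[0,0,0.006,0],[0,0,0.006,0],[0,0,0.006,0]],
  ],
)

```text
clock: 13.48
position: [0.5098, 0.0388, 0.2221]
orientation: [2.652, 1.683, 0.0]
wrist_force: [-0.0, 0.9, -5.8]
width: 0.0268
finger_force: 69.9
```

```bash
python3 -c "
from h import *
s=status.get_state();print(s['position'],s['wrist_force'],s['width'],s['finger_force'])
print(job.sign_off())"
```

```text
[0.50975538 0.0388337  0.22209962] [-0.03066362  0.91991398 -5.83821011] 0.026840701557247614 69.9036705493927
the job is handed in; nothing more can be done
None
```

The job is handed in at about 13.5 s: the pin hangs upright by its collar in the bracket notch, the latch is fully pulled (27 mm over the plates), and the coupler is held within about 1° of level, about 10 cm above the ball, with no bystander tool touched as far as the pictures show.

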